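# Close the cutter kit case: flap down, then lid

## Task

Put the cutter kit away: push the upright yellow flap all the way down over the cutters in the open case, then swing the grey lid over it and press it fully shut. Only push with the fingers: do not grip the flap or lid, leave the cutters lying in their pockets, and do not disturb the collet and the tin beside the case. Then take the hand away.

Things in the scene. Friction and masses are not known exactly. Their poses are not given: they have to be found in the camera images.
- kit_case: Grey plastic case, 150 (x) x 150 (y) x 50 mm high, fixed to the bench, open at the top, with black foam inside. Origin: centre of its underside on the bench; +x points to its back (the lid's hinge side), z up. Its yaw varies.
- flap (a joint): Angle of the yellow flap in rad: 0 = folded flat inside the case mouth (its limit, top 45 mm above the bench), about 1.57 = upright, at most 1.75 (leaning outward over the case's front). Its hinge is stiff (0.06 N m, about 1 N at mid flap): it stays wherever it is left, and must be pushed all the way.
- flap_hinge (a point): Middle of the flap's hinge axis (parallel to the case's y), just inside the case's front wall: 66 mm before the case's centre (case -x) and 42 mm above the bench.
- flap_edge (a point): Middle of the flap's free edge, 102 mm from its hinge axis. The flap is 134 mm wide (case y) and 6 mm thick (3 mm to either side of the line from hinge to edge).
- flap_outer: The yellow plate of the flap, with three low ribs: the face that looks out to the front of the case (case -x) when upright and up when folded. 3 mm thick, 100 x 134 mm. Origin on the flap's hinge axis; its x points along the flap to the free edge, z out of this face.
- flap_inner: The black pad on the other side of the flap, which looks to the lid when upright and down on the cutters when folded. 3 mm thick, 82 x 120 mm, ends 16 mm short of the free edge. Same origin and axes as flap_outer.
- lid (a joint): Angle of the lid in rad: 0 = shut flat on the case (its limit), about 1.57 = upright, at most 1.9 (leaning back). Its hinge is stiff (0.2 N m, about 2 N at the free edge): it stays wherever it is left, and must be pressed until it is shut.
- lid_hinge (a point): Middle of the lid's hinge axis (parallel to the case's y), at the back of the case: 79 mm behind the case's centre (case +x) and 52 mm above the bench.
- lid_edge (a point): Middle of the lid's free edge, 156 mm from its hinge axis. The lid is 150 mm wide; shut, its top lies 63 mm above the bench (11 mm out from the hinge axis). An upright flap stops the lid.
- lid_outer: The outside plate of the lid, grey, 152 x 150 x 5 mm: the face that looks away from the robot when the lid stands open and up when it is shut. Origin on the lid's hinge axis; its x points from the free edge to the hinge, z out of this face.
- lid_inner: Inside of the lid: black lining and an 8 mm deep grey rim along the front and the sides. Same origin and axes as lid_outer.
- mill_a: End mill, 16 mm thick and 92 mm long along its y, lying loose in the front foam pocket of the case (pocket floor 15 mm above the bench). Origin: middle of its underside.
- mill_b: End mill, 12 mm thick and 83 mm long, lying loose in the middle pocket. Origin: middle of its underside.
- rod: White rod with a brown band, 10 mm thick and 75 mm long, lying loose in the rear pocket. Origin: middle of its underside.
- collet: Steel spring collet standing loose on the bench beside the case, 36 mm across, 84 mm tall. Origin: centre of its underside.
- tin: Round tin with a blue lid standing loose on the bench at the other side of the case, 67 mm across, 35 mm tall. Origin: centre of its underside.
Not all that is in view belongs to the job. What is shaped like the collet but orange is not meant.

How it is judged:
On the way, in this order (a step that is already met when the one before it is completed fails the run):
1. the flap is folded flat while the lid still stands open (value of joint flap below 0.07 rad and value of joint lid above 0.8 rad), for 0.2 s.
2. the lid is shut over the folded flap (value of joint lid below 0.04 rad and value of joint flap below 0.07 rad), for 0.2 s.
At the end, for the whole second after the job is handed in: Flap folded flat (below 0.07 rad), lid shut (below 0.04 rad), cutters and rod within 20 mm of where they lay, collet and tin upright within 20 mm of where they stood, all at rest (all of step 2 and linear speed of each of mill_a, mill_b, rod, collet, tin below 0.02 m/s and distance of each of mill_a, mill_b, rod, collet, tin from where it was at the start of the episode below 0.02 m and angle between each of collet, tin's own z axis and vertical below 0.2 rad); the robot touches nothing.
It fails at once if the lid is brought down on a flap that is still up (value of joint lid below 0.75 rad and value of joint flap above 0.35 rad).
It fails at once if the flap is gripped (the fingers press on both its faces) (contact force between the fingers and flap_outer above 2 N and contact force between the fingers and flap_inner above 2 N).
It fails at once if the lid is gripped (the fingers press on its outside and its inside together) (contact force between the fingers and lid_outer above 2 N and contact force between the fingers and lid_inner above 2 N).
It fails at once if a cutter or the rod is lifted or taken out of its pocket (distance of any of mill_a, mill_b, rod from where it was at the start of the episode above 0.02 m).
It fails at once if the collet or the tin is moved, lifted or tipped (distance of any of collet, tin from where it was at the start of the episode above 0.02 m or angle between any of collet, tin's own z axis and vertical above 0.3 rad).
It also fails if it takes over 54 s, if anything falls off the work surface, if the arm or the gripper's body presses on something with over 40 N, if the wrist force passes 120 N, or if a joint passes its speed limit or range.

## Robot

A 6-joint arm with a two-finger parallel gripper is mounted at the origin on a cart in front of the work surface, level with it; the furniture and walls round the work are solid. World frame = base frame: x ahead of the robot, y to its left, z up, the work surface at z = 0. Lengths are in m, angles in rad, forces in N, time in s.
With the tool pointing down it reaches from about 0.4 to 0.825 m from the base axis. Payload 7 kg.
Tool frame: the origin (TCP) lies at the centre of the arm's flange, where the gripper is bolted on; the fingertips stand 178 mm ahead of it and the grasp point (between the pads) lies ahead of it (tcp_to_grasp is the z of the grasp point in the tool frame, in m); z points along the fingers, x is the direction in which the jaws open and shut, and the axes are right-handed (so a half turn about z gives the same grasp; the last joint's range is limited). The gripper opens to 88 mm and grips with 3 to 60 N. Pads are 19 mm wide; open, the fingers measure 130 mm over their backs; the gripper's body (78 mm by 193 mm) begins 47 mm behind the grasp point.
Start: joints at [1.625, 0.359, 0.012, 0, -1.224, -0.288], TCP at [0.156, 0.657, 0.405] pointing down, gripper open.
Joint ranges: [-3.07, 3.07], [-1.43, 2.12], [-1.02, 1.25], [-3.03, 1.67], [-3.05, -0], [-3.03, 3.03]. Speed limits (rad/s): [2.39, 2.39, 3.01, 3.14, 3.14, 3.14].

## Interface

Orientations are given as [roll, pitch, yaw] about the fixed x, y, z axes, in that order (R = Rz(yaw) Ry(pitch) Rx(roll)).
In Python, from station import get_state, grab_frame, job_done, tcp_to_grasp gives the robot as it stands.
- The arm moves only by the tool drive_tool, never from a script. Its argument "moves" is a list of rows, each a list of 7 numbers: the shift along the tool's x, y, z in mm, then the turn, a rotation vector about the tool's x, y, z in degrees, then the closure, from -1 (fully open) to 1 (shut), so that 0 is half open. In form: [[dx, dy, dz, ax, ay, az, claw], ...]. A call has 1 to 12 rows; each row is the pose to reach, as a shift and turn from the pose commanded when the call began, along the tool's axes at that moment; what a row does not reach only later rows make up. A row lasts 1/8 s, in which the tool goes at most 62.5 mm and 10.7 degrees, less where a joint would pass 70% of its speed; a pose out of reach is approached as far as the arm can. A call with a gripper value outside its range is refused whole. The fingers move at their own pace and stop on an object; "grip_force" is the grip in N (left out, the last holds). Time passes only in rows, so rows that repeat a pose let the fingers close. It gives the time, the measured TCP pose, the force and the opening at its end, in the units of the state.
- get_state(): the state, without advancing time (a new reading comes with each control period).
- grab_frame(name): name is "scene" or "top"; returns a dict with "img" (480x640x3 uint8, red, green, blue), "range_z" (480x640 float32, m along the optical axis (not along the pixel's ray), 0 where there is no reading), "fovy" (degrees; the focal length in pixels is half the picture's height over the tangent of half this angle, whatever the lens; pixels are square), "cx", "cy" (the principal point, pixels), "k1" (the pictures are not rectified: a ray, as slopes to the right and down, at radius r is drawn at 1 + k1 r^2 times it, then the intrinsics apply), "rvec" (rotation vector, rad) and "tvec" (3), from world to camera coordinates, as OpenCV has them. Camera axes: x right, y down, z forward; pixel columns grow to the right and rows downward; lengths in m; the calibration is good to about 2 mm. A picture is of the moment at which its call begins.
- job_done(): hands the job in, once; it reports no verdict.
The state is a dict: "t": time; "q": joint angles; "qd": joint speeds; "joint_efforts": joint torques, N m; "eef_pos": TCP position; "ee_rot": TCP orientation; "force": force on the tool from outside, world axes, zero at the start; "moment": the same for the moment, N m; "width": finger opening in m.
Only numpy, scipy, OpenCV 4.12 (cv2) and the standard library are available. Lean on these libraries where they do the work, as an engineer would, in place of code of your own. Each camera call takes 0.05 s, during which the arm holds its last target. There are 200 camera calls.

## Working session

There is one attempt and no reset: what is moved stays moved. The work goes in short steps, Python scripts to look and compute and a tool call to move; the robot and the scene stay as the last step left them, time stands still between calls to the robot, and variables do not carry over. Pictures are saved under pics/ and viewed, about 8 in all and at most 12, crops included, and the job is handed in when it is done.

Besides the shell and the picture viewer there is one more tool, called after ">>>" as name([rows], argument=value, ...), one row to a line, values as JSON. drive_tool: Moves the arm, as the interface text tells. Its arguments: {"type":"object","properties":{"moves":{"type":"array"},"grip_force":{"type":"number"}},"required":["moves"]}

```bash
mkdir -p pics; ls; cat > h.py <<'E'
import numpy as np, cv2
from station import *
from scipy.spatial.transform import Rotation as R
def cloud(f):
    h,w=f["range_z"].shape; F=h/2/np.tan(np.radians(f["fovy"]/2))
    u,v=np.meshgrid(np.arange(w),np.arange(h))
    x=(u-f["cx"])/F; y=(v-f["cy"])/F; xd,yd=x.copy(),y.copy()
    for _ in range(10):
        s=1+f["k1"]*(x*x+y*y); x=xd/s; y=yd/s
    z=f["range_z"]; P=np.stack([x*z,y*z,z],-1)
    Rm=R.from_rotvec(np.ravel(f["rvec"])).as_matrix()
    W=(P-np.ravel(f["tvec"]))@Rm; W[z==0]=np.nan
    return W
def save(f,n): cv2.imwrite("pics/"+n,cv2.cvtColor(f["img"],cv2.COLOR_RGB2BGR))
E
python3 - <<'E'
from h import *
for n in("scene","top"):
    f=grab_frame(n); save(f,n+"1.png"); W=cloud(f); np.save(n+"1.npy",W)
    print(n,-R.from_rotvec(np.ravel(f["rvec"])).as_matrix().T@np.ravel(f["tvec"]))
print(get_state(),tcp_to_grasp)
E
```

```text
pics
scene [0.02459992 0.49934257 0.60628202]
top [0.4137063  0.07740388 0.9616087 ]
{'t': 0.1, 'q': array([ 1.62510308e+00,  3.59322408e-01,  1.11488116e-02, -2.91774061e-04,
       -1.22412949e+00, -2.88089972e-01]), 'qd': array([ 1.49350956e-03, -2.02228635e-03,  1.96618786e-03,  1.29933064e-03,
       -7.41780488e-04, -8.86007752e-05]), 'joint_efforts': array([-8.47602823e-04, -5.84162271e+01,  2.93751812e+01,  7.01550320e+00,
        1.01984519e-02, -4.22915753e-05]), 'eef_pos': array([0.15634275, 0.65646315, 0.40381386]), 'ee_rot': array([-3.14142751e+00, -1.52260695e-03, -1.80467901e+00]), 'force': array([-0.08184084, -0.14095746,  0.20052233]), 'moment': array([ 0.00471123,  0.01530062, -0.02008126]), 'width': 0.08752489236854209} 0.1593
```

View pics/scene1.png

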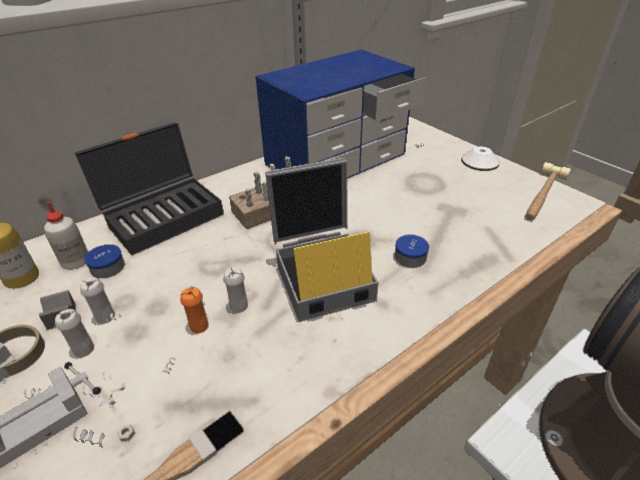

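View pics/top1.png

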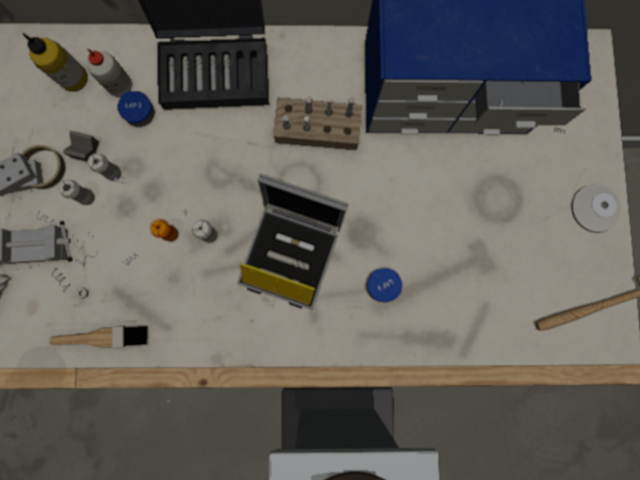

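The case is at about (290,245) in the top view, with the yellow flap on its near side and the lid standing behind. The collet is at (203,230) and the tin at (384,285), one on each side of the case. Next I'll measure poses.

```bash
python3 - <<'E'
from h import *
im=cv2.imread("pics/scene1.png"); hsv=cv2.cvtColor(im,cv2.COLOR_BGR2HSV)
W=np.load("scene1.npy"); T=np.load("top1.npy")
m=(hsv[...,0]>18)&(hsv[...,0]<32)&(hsv[...,1]>150); m[:, :290]=0; m[:,378:]=0; m[:225]=0;m[305:]=0
P=W[cv2.erode(m.astype(np.uint8),np.ones((5,5)))>0]; P=P[~np.isnan(P).any(1)]
c=np.median(P,0); P=P[np.linalg.norm(P-c,axis=1)<.11]
c=P.mean(0); n=np.linalg.svd(P-c)[2][2]; n*=-np.sign(n[0]); print("flap",len(P),c,n,P.min(0),P.max(0), "angle",np.arccos(n[2]))
def rp(p): return W[p[1]-1:p[1]+2,p[0]-1:p[0]+2].reshape(-1,3)
# lid black lining
L=W[170:232,278:342].reshape(-1,3);L=L[~np.isnan(L).any(1)];cl=np.median(L,0);L=L[np.linalg.norm(L-cl,axis=1)<.12];cl=L.mean(0);nl=np.linalg.svd(L-cl)[2][2];nl*=-np.sign(nl[0]);print("lid",cl,nl)
yaw=np.arctan2(-nl[1],-nl[0]);print("yaw lid",yaw,"flap",np.arctan2(-n[1],-n[0]), "lid ang",np.arccos(-nl[2])) 
# rim points z 0.045-.055 in both
for A in(W,T):
    Q=A.reshape(-1,3); Q=Q[(abs(Q[:,2]-.05)<.004)&(abs(Q[:,0]-c[0]-.06)<.15)&(abs(Q[:,1]-c[1])<.15)]
    d=np.array([np.cos(yaw),np.sin(yaw)]); e=np.array([-d[1],d[0]])
    a=Q[:,:2]@d; b=Q[:,:2]@e; print(len(Q),np.percentile(a,[0,2,50,98,100]),np.percentile(b,[0,2,50,98,100]), "flapc",c[:2]@d,c[:2]@e,"lidc",cl[:2]@d,cl[:2]@e)
for nme,u,v in(("collet",203,230),("tin",384,285),("orange",162,230)):
    print(nme,np.nanmedian(T[v-4:v+5,u-4:u+5].reshape(-1,3),0))
E
```

```text
flap 3183 [0.46154882 0.14496454 0.09496317] [-0.91295843  0.31572904  0.25849967] [0.42914401 0.0815502  0.05016964] [0.49196418 0.20573475 0.13828228] angle 1.309327569362277
lid [0.59650206 0.0931811  0.13333423] [-0.94335231  0.32323929  0.07485173]
yaw lid -0.33011163331853954 flap -0.33295569198798536 lid ang 1.645718126100067
1072 [0.36657824 0.36839697 0.37954053 0.522278   0.52716575] [0.20895329 0.21195111 0.29889288 0.44773597 0.45864305] flapc 0.3896379698644117 0.28674777133215523 lidc 0.5340901036811312 0.2815052249925977
844 [0.36635884 0.36965821 0.45084086 0.52514144 0.52746738] [0.21105117 0.21154071 0.28362914 0.3611331  0.44436733] flapc 0.3896379698644117 0.28674777133215523 lidc 0.5340901036811312 0.2815052249925977
collet [0.56098668 0.27812173 0.08336113]
tin [ 0.46285828 -0.05698063  0.03493785]
orange [0.56103322 0.35257056 0.08247336]
```

>>> drive_tool([
  [140,-122,0,0,0,2,1],
  [180,-160,0,0,0,4,1],
  [240,-208,0,0,0,5.5,1],
  [300,-260,0,0,0,5.5,1],
  [360,-312,0,0,0,5.5,1],
  [423,-367,0,0,0,5.5,1],
  [423,-367,0,0,0,5.5,1],
  [423,-367,0,0,0,5.5,1],
  [423,-367,0,0,0,5.5,1],
  [423,-367,0,0,0,5.5,1],
  [423,-367,0,0,0,5.5,1],
  [423,-367,0,0,0,5.5,1],
], grip_force=20)

```text
t: 1.6
eef_pos: [0.4151, 0.161, 0.4046]
ee_rot: [3.141, -0.0, -1.899]
force: [0.1, -0.2, 0.1]
width: 0.0007
```

```bash
cat > st.py <<'E'
from h import *
s=get_state(); Y=-.331; d=np.array([np.cos(Y),np.sin(Y)]); e=np.array([-d[1],d[0]])
M=R.from_euler("xyz",s["ee_rot"]).as_matrix(); tip=s["eef_pos"]+.178*M[:,2]
print("t",s["t"],"tip a,b,z",tip[:2]@d,tip[:2]@e,tip[2],"axes",M[:,0]@np.r_[e,0],M[:,2],"F",s["force"],"w",s["width"])
E
python3 st.py; python3 - <<'E'
from h import *
T=np.load("top1.npy").reshape(-1,3); T=T[~np.isnan(T).any(1)]
d=np.array([np.cos(-.331),np.sin(-.331)]); e=np.array([-d[1],d[0]])
a=T[:,:2]@d;b=T[:,:2]@e
for lo in np.arange(.55,.8,.03):
    m=(a>lo)&(a<lo+.03)&(abs(b-.286)<.13); print(round(lo,2),T[m,2].max() if m.any() else None)
E
```

```text
t 1.6 tip a,b,z 0.3402153593394802 0.28716189126314645 0.22659148347188654 axes -0.9999963396265693 [-1.19091491e-04  1.70540306e-05 -9.99999993e-01] F [ 0.14607182 -0.17478028  0.12996863] w 0.0006524946559402923
0.55 0.005580762408398145
0.58 0.00593705663262477
0.61 0.007793618056072015
0.64 0.04915104029389802
0.67 0.09392613883004661
0.7 0.09879002228681125
0.73 0.24350202211328054
0.76 0.24417605083820226
0.79 0.2443958462659734
```

>>> drive_tool([
  [0,0,50,0,0,0,1],
  [0,0,100,0,0,0,1],
  [0,0,117,0,0,0,1],
  [0,-20,117,0,0,0,1],
  [0,-38,117,0,0,0,1],
  [0,-45,119,0,0,0,1],
  [0,-53,121,0,0,0,1],
  [0,-61,125,0,0,0,1],
  [0,-69,131,0,0,0,1],
  [0,-77,138,0,0,0,1],
  [0,-83,147,0,0,0,1],
  [0,-83,147,0,0,0,1],
])

```text
t: 3.1
eef_pos: [0.494, 0.1328, 0.2565]
ee_rot: [3.14, -0.002, -1.901]
force: [-0.8, 0.3, -0.3]
width: 0.0001
```

```bash
python3 st.py; python3 -c "
from h import *
f=grab_frame('scene'); cv2.imwrite('pics/s2.png',cv2.resize(f['img'][120:340,200:450,::-1],None,fx=2.5,fy=2.5))"
```

```text
t 3.1 tip a,b,z 0.42379393062311865 0.2858017441647796 0.07854583180776317 axes -0.9999985379156119 [-0.00168307 -0.00117634 -0.99999789] F [-0.83168421  0.30554318 -0.29720766] w 6.299988653104638e-05
```

View pics/s2.png

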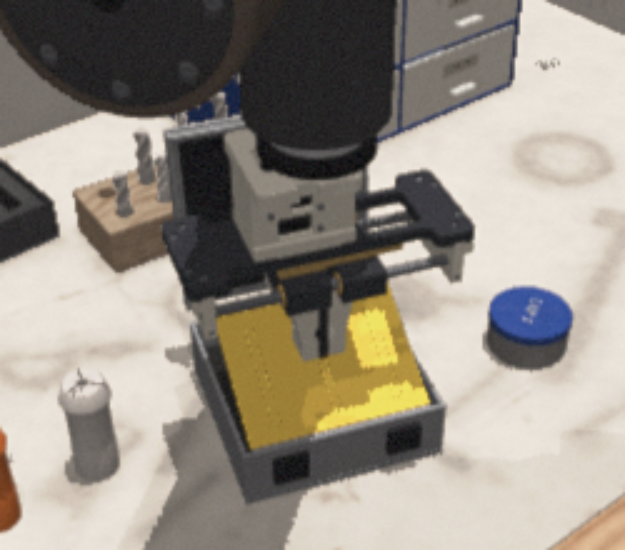

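The flap is partly folded, with the fingers pushing on its outer face near the centre (crop 320,350). Nothing else has moved.

>>> drive_tool([
  [0,-5,6,0,0,0,1],
  [0,-8,13,0,0,0,1],
  [0,-10,20,0,0,0,1],
  [0,-11,27,0,0,0,1],
  [0,-12,33,0,0,0,1],
  [0,-12,37,0,0,0,1],
  [0,-12,38,0,0,0,1],
  [0,-12,38,0,0,0,1],
  [0,-12,38,0,0,0,1],
])

```text
t: 4.28
eef_pos: [0.5053, 0.1294, 0.2224]
ee_rot: [-3.14, 0.001, -1.899]
force: [-11.6, -0.3, 33.6]
width: 0.0004
```

```bash
python3 st.py
```

```text
t 4.275 tip a,b,z 0.436055174435078 0.2866609692531304 0.04443214150312719 axes -0.9999966536074737 [ 1.43061802e-03  5.57543006e-05 -9.99998975e-01] F [-11.59335311  -0.25242753  33.62678521] w 0.000376001128436859
```

>>> drive_tool([
  [0,0,-20,0,0,0,1],
  [0,0,-60,0,0,0,1],
  [0,0,-110,0,0,0,1],
  [0,0,-160,0,0,0,1],
  [0,0,-210,0,0,0,1],
  [0,0,-232,0,0,0,1],
  [0,-50,-232,0,0,0,1],
  [0,-100,-232,0,0,0,1],
  [0,-146,-232,0,0,0,1],
  [0,-146,-232,0,0,0,1],
  [0,-146,-232,0,0,0,1],
])

```text
t: 5.65
eef_pos: [0.6433, 0.0819, 0.4507]
ee_rot: [3.14, -0.001, -1.901]
force: [-1.1, 0.8, 0.6]
width: 0.0003
```

```bash
python3 st.py; python3 - <<'E'
from h import *
f=grab_frame('scene'); cv2.imwrite('pics/s3.png',cv2.resize(f['img'][120:340,200:450,::-1],None,fx=2.5,fy=2.5))
W=cloud(f); hsv=cv2.cvtColor(f['img'],cv2.COLOR_RGB2HSV)
m=(hsv[...,0]>18)&(hsv[...,0]<32)&(hsv[...,1]>150); m[:, :270]=0; m[:,378:]=0; m[:225]=0;m[320:]=0
P=W[cv2.erode(m.astype(np.uint8),np.ones((5,5)))>0]; P=P[~np.isnan(P).any(1)]
c=P.mean(0); n=np.linalg.svd(P-c)[2][2]; print(c,n*np.sign(n[2]))
L=W[170:215,278:342].reshape(-1,3)
d=np.array([np.cos(-.331),np.sin(-.331)]); e=np.array([-d[1],d[0]])
L=L[~np.isnan(L).any(1)];a=L[:,:2]@d; L=L[(a>.5)&(a<.555)&(L[:,2]<.21)]; c=L.mean(0); n=np.linalg.svd(L-c)[2][2]; print("lid",len(L),c,n)
E
```

```text
t 5.65 tip a,b,z 0.5815517266840196 0.28642031406708446 0.2727225768331002 axes -0.9999994318726891 [-1.50759775e-03 -3.84569153e-04 -9.99998790e-01] F [-1.05162718  0.83946589  0.62913039] w 0.00034433110248538
[0.49759252 0.13192745 0.04475905] [ 0.00298472 -0.00102445  0.99999502]
lid 2872 [0.59730846 0.09134394 0.15102147] [-0.94238496  0.32609605  0.07464552]
```

View pics/s3.png

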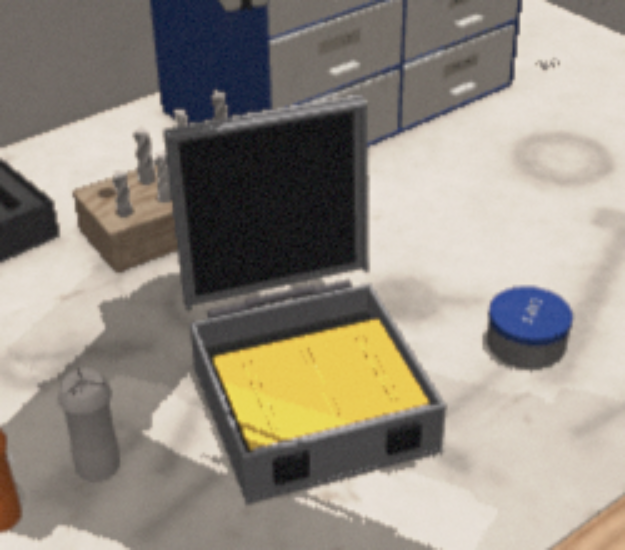

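The flap is flat: its plane is tilted about 3 mrad and its top is at 44.8 mm. The lid is still open at about 1.645 rad. Next I'll push the lid from behind.

>>> drive_tool([
  [0,0,40,0,0,0,1],
  [0,0,80,0,0,0,1],
  [0,0,102,0,0,0,1],
  [0,15,102,0,0,0,1],
  [0,30,102,0,0,0,1],
  [0,45,102,0,0,0,1],
  [0,60,102,0,0,0,1],
  [0,75,103,0,0,0,1],
  [0,90,107,0,0,0,1],
  [0,105,114,0,0,0,1],
  [0,120,122,0,0,0,1],
  [0,128,128,0,0,0,1],
])

```text
t: 7.2
eef_pos: [0.5212, 0.1237, 0.3228]
ee_rot: [3.141, -0.001, -1.9]
force: [0.8, -0.0, 1.0]
width: 0.0008
```

```bash
python3 st.py; python3 -c "
from h import *
f=grab_frame('scene'); cv2.imwrite('pics/s4.png',cv2.resize(f['img'][120:340,200:450,::-1],None,fx=2.5,fy=2.5))"
```

```text
t 7.2 tip a,b,z 0.45253071115353366 0.2862451142640776 0.14483043970691098 axes -0.9999985401563317 [-9.83062185e-04 -4.12053302e-04 -9.99999432e-01] F [ 0.83291867 -0.02743995  0.96689115] w 0.0007938822668893266
```

View pics/s4.png

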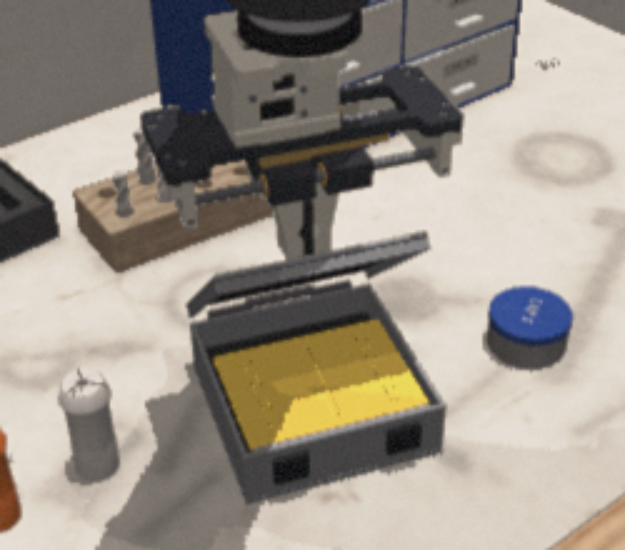

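The lid is following the fingers and is about half closed, with contact only on its outside. I'll continue.

>>> drive_tool([
  [0,9,9,0,0,0,1],
  [0,17,18,0,0,0,1],
  [0,24,27,0,0,0,1],
  [0,30,37,0,0,0,1],
  [0,35,47,0,0,0,1],
  [0,39,57,0,0,0,1],
  [0,42,67,0,0,0,1],
  [0,44,76,0,0,0,1],
  [0,44,83,0,0,0,1],
  [0,44,86,0,0,0,1],
  [0,44,86,0,0,0,1],
  [0,44,86,0,0,0,1],
])

```text
t: 8.75
eef_pos: [0.4804, 0.1377, 0.2406]
ee_rot: [-3.141, 0.0, -1.9]
force: [-17.5, -0.4, 41.5]
width: 0.0008
```

```bash
python3 st.py
```

```text
t 8.75 tip a,b,z 0.4096189597656069 0.2863653352424465 0.06258517236679126 axes -0.999997524650064 [ 5.46895776e-04 -8.25745595e-05 -9.99999847e-01] F [-17.4769681   -0.44159044  41.49238145] w 0.0007811305308582806
```

The tip is at 62.6 mm with 41 N of vertical force, which means the lid is pressed fully shut. I'll retract straight up, then away to the left.

>>> drive_tool([
  [0,0,-5,0,0,0,1],
  [0,0,-30,0,0,0,1],
  [0,0,-80,0,0,0,1],
  [0,0,-130,0,0,0,1],
  [0,0,-180,0,0,0,1],
  [0,0,-200,0,0,0,1],
  [-50,0,-200,0,0,0,1],
  [-100,0,-200,0,0,0,1],
  [-150,0,-200,0,0,0,1],
  [-200,0,-200,0,0,0,1],
  [-200,0,-200,0,0,0,1],
  [-200,0,-200,0,0,0,1],
])

```text
t: 10.25
eef_pos: [0.5454, 0.327, 0.4367]
ee_rot: [3.141, -0.001, -1.9]
force: [0.3, -0.3, 0.5]
width: 0.0004
```

```bash
python3 st.py; python3 - <<'E'
from h import *
f=grab_frame('top'); save(f,"top5.png"); W=cloud(f)
d=np.array([np.cos(-.331),np.sin(-.331)]); e=np.array([-d[1],d[0]])
Q=W.reshape(-1,3);Q=Q[~np.isnan(Q).any(1)];a=Q[:,:2]@d;b=Q[:,:2]@e
m=(a>.375)&(a<.51)&(abs(b-.286)<.065)&(Q[:,2]<.1); A=np.c_[a[m]-.52,np.ones(m.sum())]; print("lid slope,z at hinge",m.sum(),np.linalg.lstsq(A,Q[m,2],rcond=None)[0])
for nme,u,v in(("collet",203,230),("tin",384,285)): print(nme,np.nanmedian(W[v-4:v+5,u-4:u+5].reshape(-1,3),0))
E
```

```text
t 10.25 tip a,b,z 0.4094117006200373 0.48626404611854274 0.258674801193586 axes -0.9999979111416085 [-0.00120735 -0.0011355  -0.99999863] F [ 0.29365891 -0.2522054   0.476863  ] w 0.0003595772353696839
lid slope,z at hinge 5076 [0.00051146 0.06350516]
collet [0.56085326 0.27796182 0.08307322]
tin [ 0.46284095 -0.05700193  0.03459767]
```

View pics/top5.png

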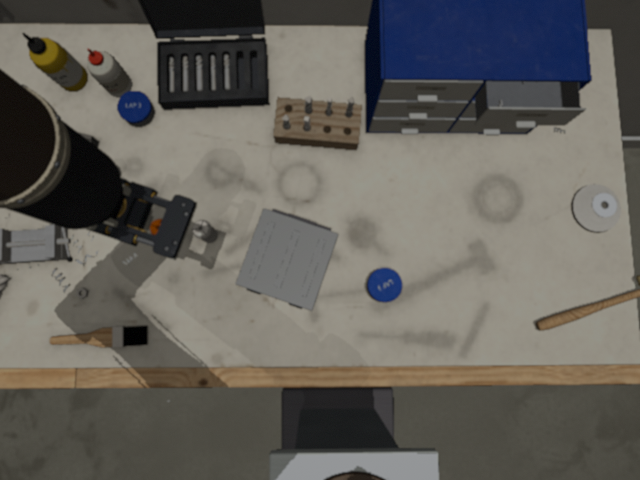

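The lid is shut flat (slope 0.0005), the collet and tin are where they stood, and the hand is clear at tip height 0.26 m.

```bash
python3 -c "
from station import *
print(job_done())"
```

```text
the job is handed in; nothing more can be done
None
```

The cutter kit is put away and the job is handed in at about 10 s on the robot's clock; no verdict was reported. With the fingers closed, I pushed the flap down on its outer face, then swung the lid over from behind and pressed it shut. I then took the hand up and off to the left.

- **Flap:** before the lid was moved, its plane was tilted about 3 mrad with its top at 44.8 mm, and the lid stood at about 1.65 rad.
- **Lid:** its slope was about 0.0005 rad with its top at 63.5 mm. The pressing force at the end was about 41 N vertical (45 N in all) on the fingertips.
- **Collet and tin:** both are within 1 mm of where they stood.
- **Hand:** the tips hang at 0.26 m with about 0.6 N of residual force, so it touches nothing.
- **Not checked:** the cutters and rod are hidden under the flap, so I couldn't see them at the end. The fingers never went near them.

No checks failed or disagreed.

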